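# Load the polishing barrel and torque its lid

## Robot

A 6-joint arm with a two-finger parallel gripper is mounted at the origin on the work surface. World frame = base frame: x ahead of the robot, y to its left, z up, the work surface at z = 0. Lengths are in m, angles in rad, forces in N, time in s.
With the tool pointing down it reaches from about 0.325 to 0.85 m from the base axis. Payload 15.5 kg.
Tool frame: the origin (TCP) lies midway between the tips of the shut fingers; the grasp point (between the pads) lies 19 mm behind it (arm.grip_point_offset is the y of the grasp point in the tool frame, in m); y points along the fingers, z is the direction in which the jaws open and shut, and the axes are right-handed (so a half turn about y gives the same grasp; the last joint's range is limited). The gripper opens to 91 mm and grips with 3 to 60 N. Pads are 32 mm wide; open, the fingers measure 118 mm over their backs; the gripper's body (76 mm by 178 mm) begins 60 mm behind the grasp point.
Start: joints at [-1.319, 0.494, 1.345, -0, 1.302, -0.096], TCP at [0.213, -0.588, 0.214] pointing down, gripper open.
Joint ranges: [-2.91, 2.91], [-0.82, 2.16], [0.22, 2.67], [-1.22, 4.37], [0.12, 2.79], [-3.08, 3.08]. Speed limits (rad/s): [1.89, 1.89, 2.57, 3.01, 3.01, 3.01].

## Interface

Orientations are given as a unit quaternion [x, y, z, w].
In Python, from rig import arm, imaging, job gives the robot as it stands.
- The arm moves only by the shell command python3 -m pendant 'ROWS' [FORCE]. ROWS is JSON, one flat list of numbers, 5 for each row, row after row: the opening in per cent of the stroke, from 0 (shut) to 100 (fully open), then the shift along the tool's x, y, z in mm, then the turn about the tool's y in rad. A call has 1 to 20 rows; each row is the pose to reach, as a shift and turn from the pose commanded when the call began, along the tool's axes at that moment; what a row does not reach only later rows make up. A row lasts 1/10 s, in which the tool goes at most 50 mm and 8.59 degrees, less where a joint would pass 70% of its speed; a pose out of reach is approached as far as the arm can. A call with a gripper value outside its range is refused whole. The fingers move at their own pace and stop on an object; FORCE is the grip in N (left out, the last holds). Time passes only in rows, so rows that repeat a pose let the fingers close. It gives the time, the measured TCP pose, the force and the opening at its end, in the units of the state.
- arm.observe(): the state, without advancing time (a new reading comes with each control period).
- imaging.capture(name): name is "scene" or "top"; returns a dict with "color" (420x560x3 uint8, blue, green, red), "fx", "fy", "cx", "cy" (pixels), "R" (3x3) and "t" (3): a world point X has camera coordinates R X + t. Camera axes: x right, y down, z forward; pixel columns grow to the right and rows downward; lengths in m; the calibration is good to about 2 mm. A picture is of the moment at which its call begins. There is no depth.
- job.sign_off(): hands the job in, once; it reports no verdict.
The state is a dict: "t": time; "joint_pos": joint angles; "joint_vel": joint speeds; "tau": joint torques, N m; "tcp_pos": TCP position; "tool_rot": TCP orientation; "contact_force": force on the tool from outside, world axes, zero at the start; "torque": the same for the moment, N m; "gripper_width": opening from 0.0 (shut) to 1.0 (fully open).
Only numpy, scipy, OpenCV 4.12 (cv2) and the standard library are available. Lean on these libraries where they do the work, as an engineer would, in place of code of your own. Each camera call takes 0.05 s, during which the arm holds its last target.

## Task

Swing the lid of the blue polishing barrel aside and put every brass finial from the bench into the barrel, lowering each one gently to the bottom rather than dropping it; leave the silver-coloured one and the other things on the bench alone. Then swing the lid fully shut and turn the black knob on it clockwise until the screw is tight and the clutch clearly slips (clicks).

Things in the scene. Friction and masses are not known exactly. Their poses are not given: they have to be found in the camera images.
- finial_a: turned brass finial, about 120 g, standing on the bench: a 40 mm ball on a flat, heavy foot (42 mm across, 6 mm thick), with an upright stub 14 mm in diameter on top. Height 66 mm; ball centre at 20 mm, ball ends at 37 mm; grip the stub, 37 to 66 mm above the foot's underside. Origin: centre of the foot's underside; z runs up the stub. May be absent (None from the start; 3 to 5 of the five are there)
- finial_b: turned brass finial, about 120 g, standing on the bench: a 40 mm ball on a flat, heavy foot (42 mm across, 6 mm thick), with an upright stub 14 mm in diameter on top. Height 66 mm; ball centre at 20 mm, ball ends at 37 mm; grip the stub, 37 to 66 mm above the foot's underside. Origin: centre of the foot's underside; z runs up the stub. May be absent (None from the start; 3 to 5 of the five are there)
- finial_c: turned brass finial, about 120 g, standing on the bench: a 40 mm ball on a flat, heavy foot (42 mm across, 6 mm thick), with an upright stub 14 mm in diameter on top. Height 66 mm; ball centre at 20 mm, ball ends at 37 mm; grip the stub, 37 to 66 mm above the foot's underside. Origin: centre of the foot's underside; z runs up the stub. May be absent (None from the start; 3 to 5 of the five are there)
- finial_d: turned brass finial, about 120 g, standing on the bench: a 40 mm ball on a flat, heavy foot (42 mm across, 6 mm thick), with an upright stub 14 mm in diameter on top. Height 66 mm; ball centre at 20 mm, ball ends at 37 mm; grip the stub, 37 to 66 mm above the foot's underside. Origin: centre of the foot's underside; z runs up the stub. May be absent (None from the start; 3 to 5 of the five are there)
- finial_e: turned brass finial, about 120 g, standing on the bench: a 40 mm ball on a flat, heavy foot (42 mm across, 6 mm thick), with an upright stub 14 mm in diameter on top. Height 66 mm; ball centre at 20 mm, ball ends at 37 mm; grip the stub, 37 to 66 mm above the foot's underside. Origin: centre of the foot's underside; z runs up the stub. May be absent (None from the start; 3 to 5 of the five are there)
- steel_finial: silver-coloured finial of the same shape and size as the brass ones; it stands among them and is not part of the job
- barrel: blue open-topped polishing drum fixed to the bench, round and upright, 168 mm outside, mouth 158 mm wide inside (154 mm at the floor), rim 100 mm above the bench, inner floor 8 mm above the bench. Origin: drum centre at bench level; its +x points from the drum centre to the lid's pivot post, 108 mm from the centre (post 20 mm thick, top 120 mm above the bench)
- lid (a joint): swing lid, a grey disc 176 mm across and 8 mm thick whose underside is 103 mm above the bench. It turns about the vertical pivot post in a level plane: 0 rad = shut and centred over the drum (against its stop), growing anticlockwise seen from above, end stop at 1.9 rad; it stays where it is left (friction about 0.12 N m). It starts shut or slightly ajar. At 1.8 rad the whole mouth of the drum is clear; at 1.5 rad the lid still covers part of it
- lid_peg (a point): middle of the orange upright peg on the lid: round, 14 mm in diameter, 40 mm tall, from 111 to 151 mm above the bench, 180 mm from the pivot. Pinch it or push it to swing the lid
- lid_pivot (a point): point on the lid's vertical pivot axis, 103 mm above the bench
- knob_grip (a point): on the axis of the black round torque-limiting knob at the lid's centre, 140 mm above the bench, 108 mm from the pivot; the knob is 36 mm in diameter and spans 125 to 155 mm above the bench (a steel collar is beneath it, down to the lid); it travels with the lid and can be gripped across at any yaw
- screw (a joint): clamp screw below the knob, shown by a red pointer on its collar that sticks out from under the knob; rad, grows clockwise seen from above. It turns with the knob (about 0.02 N m) until it is tight at its stop at 3.0 rad. Starts between 0.5 and 2.1
- clutch (a joint): slip of the knob against the screw, rad, grows clockwise seen from above: near 0 (within 0.1) at the start; when the screw is tight and the knob is turned further (about 0.18 N m), the clutch gives way, the red pointer stands still and this value grows. Past about 0.35 rad the clutch has clicked
- oil_jar: amber glass jar with a black cap, 44 mm across, 75 mm tall; stands beside the finials; leave it alone
- wood_block: small wooden block 90 x 60 x 40 mm; leave it alone
- brass_collar: flat brass collar ring 60 mm across, 22 mm tall; not a finial, leave it alone

How it is judged:
On the way, in this order (a step that is already met when the one before it is completed fails the run):
1. all the brass finials lie released in the barrel, with the lid still open (horizontal distance between each of finial_a, finial_b, finial_c, finial_d, finial_e and barrel below 0.08 m and height (world z) of each of finial_a, finial_b, finial_c, finial_d, finial_e below 0.085 m and linear speed of each of finial_a, finial_b, finial_c, finial_d, finial_e below 0.05 m/s and contact force between the fingers and finial_a below 0.1 N and contact force between the fingers and finial_b below 0.1 N and contact force between the fingers and finial_c below 0.1 N and contact force between the fingers and finial_d below 0.1 N and contact force between the fingers and finial_e below 0.1 N and value of joint lid above 0.5 rad), for 0.3 s.
2. the lid is fully shut (value of joint lid below 0.06 rad), for 0.2 s.
3. with the lid shut the screw is tight and the clutch has slipped (value of joint lid below 0.06 rad and value of joint screw above 2.9 rad and value of joint clutch above 0.35 rad), for 0.2 s.
At the end, for the whole second after the job is handed in: Every brass finial present is inside the barrel and at rest, the lid is shut within 0.06 rad, the screw is tight (above 2.9 rad) and the clutch has slipped by more than 0.35 rad; the silver-coloured finial is within 60 mm of where it stood (all of step 3 and horizontal distance between each of finial_a, finial_b, finial_c, finial_d, finial_e and barrel below 0.08 m and height (world z) of each of finial_a, finial_b, finial_c, finial_d, finial_e below 0.085 m and linear speed of each of finial_a, finial_b, finial_c, finial_d, finial_e below 0.05 m/s and distance of steel_finial from where it was at the start of the episode below 0.06 m); the robot touches nothing.
It fails at once if a finial is let fall into the barrel (moving, out of the grip, faster than 0.65 m/s) or is pressed against the barrel by the fingers with more than 25 N ((horizontal distance between finial_a and barrel below 0.09 m and distance between the grasp point and finial_a below 0.12 m and contact force between the fingers and finial_a below 0.1 N and linear speed of finial_a above 0.65 m/s) or (horizontal distance between finial_b and barrel below 0.09 m and distance between the grasp point and finial_b below 0.12 m and contact force between the fingers and finial_b below 0.1 N and linear speed of finial_b above 0.65 m/s) or (horizontal distance between finial_c and barrel below 0.09 m and distance between the grasp point and finial_c below 0.12 m and contact force between the fingers and finial_c below 0.1 N and linear speed of finial_c above 0.65 m/s) or (horizontal distance between finial_d and barrel below 0.09 m and distance between the grasp point and finial_d below 0.12 m and contact force between the fingers and finial_d below 0.1 N and linear speed of finial_d above 0.65 m/s) or (horizontal distance between finial_e and barrel below 0.09 m and distance between the grasp point and finial_e below 0.12 m and contact force between the fingers and finial_e below 0.1 N and linear speed of finial_e above 0.65 m/s) or (contact force between finial_a and barrel above 25 N and contact force between the fingers and finial_a above 0.5 N) or (contact force between finial_b and barrel above 25 N and contact force between the fingers and finial_b above 0.5 N) or (contact force between finial_c and barrel above 25 N and contact force between the fingers and finial_c above 0.5 N) or (contact force between finial_d and barrel above 25 N and contact force between the fingers and finial_d above 0.5 N) or (contact force between finial_e and barrel above 25 N and contact force between the fingers and finial_e above 0.5 N)).
It fails at once if the silver-coloured finial or another bystander is carried off or knocked away (more than 80 mm) (distance of any of steel_finial, oil_jar, wood_block, brass_collar from where it was at the start of the episode above 0.08 m).
Of finial_a, finial_b, finial_c, finial_d, finial_e only 3 to 5 are there at a start; the rules pass over those that are not, and their reading is None.
At some moment in a run one of finial_a, finial_b, finial_c, finial_d, finial_e may be knocked a few centimetres aside while the robot is not near it.
It also fails if it takes over 210 s, if anything falls off the work surface, if the arm or the gripper's body presses on something with over 40 N, if the wrist force passes 120 N, or if a joint passes its speed limit or range.

## Working session

There is one attempt and no reset: what is moved stays moved. The work goes in short steps, Python scripts to look and compute and a shell command to move; the robot and the scene stay as the last step left them, time stands still between calls to the robot, and variables do not carry over. Pictures are saved under pics/ and viewed, and the job is handed in when it is done.

```bash
ls; mkdir -p pics; python3 - <<'E'
from rig import arm, imaging, job
import cv2
s=arm.observe();print(s)
print(arm.grip_point_offset)
for n in("scene","top"):
    c=imaging.capture(n);cv2.imwrite(f"pics/{n}0.png",c["color"]);print({k:c[k] for k in c if k!="color"})
E
```

```text
pics
{'t': 0.0, 'joint_pos': array([-1.31849468e+00,  4.94158820e-01,  1.34611955e+00,  8.85157220e-06,
        1.30250128e+00, -9.54922250e-02]), 'joint_vel': array([ 6.59876807e-04,  9.29034297e-06, -2.03480530e-04, -2.02413677e-03,
        1.32015027e-03, -4.28833614e-04]), 'tau': array([-3.02838243e-04, -8.78834510e+01, -3.81857944e+01,  7.06076436e-02,
        5.31936425e-02, -9.62150057e-05]), 'tcp_pos': array([ 0.21293212, -0.58721216,  0.21335734]), 'tool_rot': array([-0.12237392,  0.69686082, -0.6960236 ,  0.1223142 ]), 'contact_force': array([ 0.09844393,  0.0070022 , -0.40757278]), 'torque': array([ 0.01905419, -0.01568138,  0.01070405]), 'gripper_width': 0.9999518738224084}
-0.0188
{'fx': 384.81416585075834, 'fy': 384.81416585075834, 'cx': 283.02332003400704, 'cy': 207.1489282346859, 'R': array([[ 0.75822826,  0.65198866,  0.00083557],
       [ 0.49506811, -0.57490309, -0.65145529],
       [-0.42426109,  0.49436548, -0.75868656]]), 't': array([-0.4137055 , -0.1270386 ,  1.24073358])}
{'fx': 415.5616235957054, 'fy': 415.5616235957054, 'cx': 279.43770745943203, 'cy': 210.19317535995253, 'R': array([[ 0.02621839, -0.99963705,  0.00619308],
       [-0.99792745, -0.02653674, -0.05862256],
       [ 0.05876562, -0.00464325, -0.99826101]]), 't': array([0.04391164, 0.47689123, 1.07085708])}
```

View pics/scene0.png

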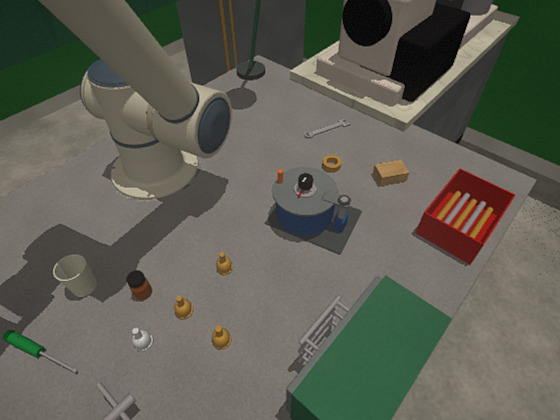

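View pics/top0.png

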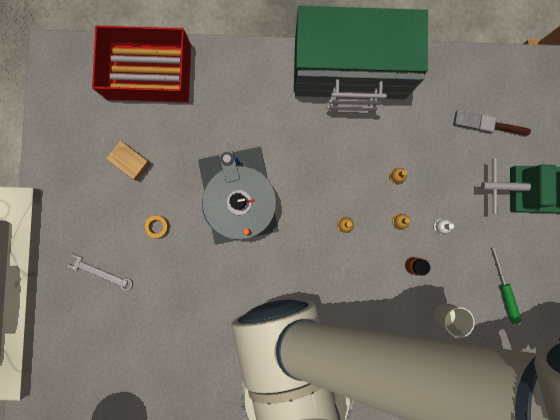

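The views show three brass finials, at top-view pixels (346,225), (401,221) and (399,176). The silver one is at (444,226), the pivot post near (228,160), the orange peg at (247,232) and the knob at (240,202). Next I'll zoom in for accurate positions.

```bash
cat > h.py <<'E'
import numpy as np,cv2
from rig import arm,imaging,job
from scipy.spatial.transform import Rotation as Ro
def ray(c,u,v):
    d=np.array([(u-c["cx"])/c["fx"],(v-c["cy"])/c["fy"],1.0]);R=np.array(c["R"]);return -R.T@c["t"],R.T@d
def plane(c,u,v,z):
    o,d=ray(c,u,v);return o+d*(z-o[2])/d[2]
def proj(c,X):
    p=c["R"]@np.array(X)+c["t"];return c["cx"]+c["fx"]*p[0]/p[2],c["cy"]+c["fy"]*p[1]/p[2]
def tri(c1,p1,c2,p2):
    (o1,d1),(o2,d2)=ray(c1,*p1),ray(c2,*p2)
    s=np.linalg.lstsq(np.c_[d1,-d2],o2-o1,rcond=None)[0]
    a,b=o1+s[0]*d1,o2+s[1]*d2;return (a+b)/2,np.linalg.norm(a-b)
def crop(c,name,x0,y0,x1,y1,k):
    cv2.imwrite(name,cv2.resize(c["color"][y0:y1,x0:x1],None,fx=k,fy=k,interpolation=cv2.INTER_CUBIC))
def blobs(c,lo,hi,amin=15):
    m=cv2.inRange(cv2.cvtColor(c["color"],cv2.COLOR_BGR2HSV),lo,hi)
    n,l,st,ce=cv2.connectedComponentsWithStats(m)
    return [(st[i].tolist(),ce[i].round(1).tolist()) for i in range(1,n) if st[i][4]>=amin]
def totool(target_tcp,s=None):
    "world TCP target -> shift in tool axes mm"
    s=s or arm.observe();R=Ro.from_quat(s["tool_rot"]);return R.inv().apply(np.array(target_tcp)-s["tcp_pos"])*1000
E
python3 - <<'E'
from h import *
s=arm.observe();print(Ro.from_quat(s["tool_rot"]).as_matrix().round(3))
t=imaging.capture("top");c=imaging.capture("scene")
crop(t,"pics/tc.png",330,160,460,240,6);crop(c,"pics/sc.png",120,240,250,355,5)
crop(t,"pics/tb.png",190,140,290,250,5);crop(c,"pics/sb.png",255,155,370,255,5)
for n,cc in(("top",t),("scene",c)):
    print(n)
    for b in blobs(cc,(12,120,60),(28,255,255)):print("brass",b)
    for b in blobs(cc,(5,180,130),(13,255,255),5):print("orange",b)
E
```

```text
[[-0.94  -0.     0.341]
 [-0.341  0.001 -0.94 ]
 [-0.    -1.    -0.001]]
top
brass ([527, 27, 33, 18, 255], [548.2, 38.3])
brass ([113, 48, 68, 8, 402], [146.6, 51.8])
brass ([112, 65, 68, 9, 436], [145.9, 69.3])
brass ([111, 83, 68, 6, 234], [144.9, 85.8])
brass ([107, 142, 44, 38, 863], [128.6, 160.6])
brass ([389, 168, 18, 16, 216], [397.6, 175.4])
brass ([145, 215, 24, 23, 310], [156.2, 226.3])
brass ([392, 214, 18, 15, 215], [400.4, 221.0])
brass ([337, 218, 17, 14, 193], [345.0, 224.5])
brass ([243, 229, 5, 5, 17], [245.2, 230.8])
orange ([119, 48, 30, 1, 30], [133.5, 48.0])
orange ([151, 48, 30, 2, 30], [165.5, 49.0])
orange ([126, 66, 5, 1, 5], [128.0, 66.0])
orange ([130, 84, 7, 1, 7], [133.0, 84.0])
orange ([165, 85, 6, 1, 6], [167.5, 85.0])
orange ([174, 85, 6, 4, 9], [177.3, 85.7])
orange ([112, 87, 17, 1, 17], [120.0, 87.0])
orange ([146, 88, 16, 1, 16], [153.5, 88.0])
orange ([243, 229, 6, 6, 25], [245.9, 231.3])
scene
brass ([219, 0, 11, 71, 211], [224.1, 33.1])
brass ([229, 0, 8, 67, 146], [232.5, 31.5])
brass ([323, 155, 18, 17, 229], [331.4, 163.0])
brass ([375, 160, 33, 21, 374], [391.5, 168.7])
brass ([437, 191, 24, 29, 194], [448.6, 204.8])
brass ([453, 199, 24, 30, 205], [464.6, 213.3])
brass ([469, 207, 24, 31, 219], [480.9, 222.1])
brass ([217, 252, 16, 23, 253], [223.7, 264.4])
brass ([130, 278, 22, 20, 105], [142.7, 288.7])
brass ([175, 296, 18, 23, 307], [182.8, 307.7])
brass ([212, 326, 19, 23, 324], [220.7, 337.9])
orange ([278, 170, 5, 4, 13], [279.8, 171.2])
orange ([449, 194, 5, 6, 6], [451.2, 196.5])
orange ([436, 214, 3, 5, 5], [436.8, 216.0])
orange ([480, 216, 10, 14, 14], [484.4, 222.5])
orange ([459, 221, 5, 6, 6], [461.0, 223.5])
orange ([476, 231, 4, 5, 5], [477.6, 233.0])
```

View pics/tc.png

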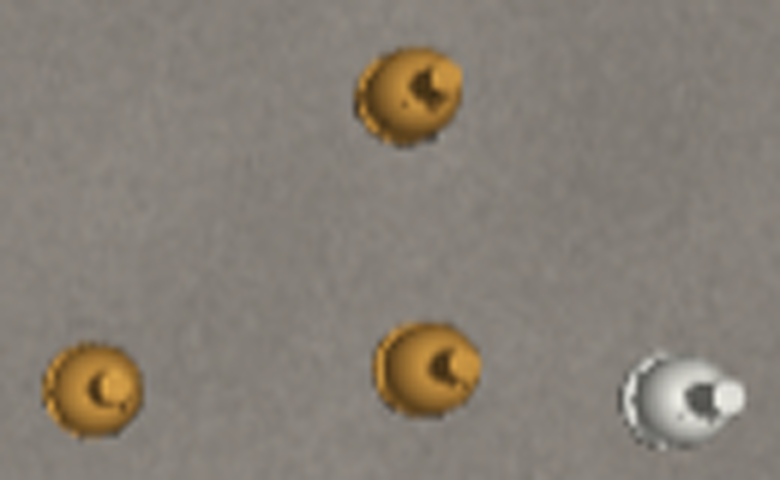

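View pics/sc.png

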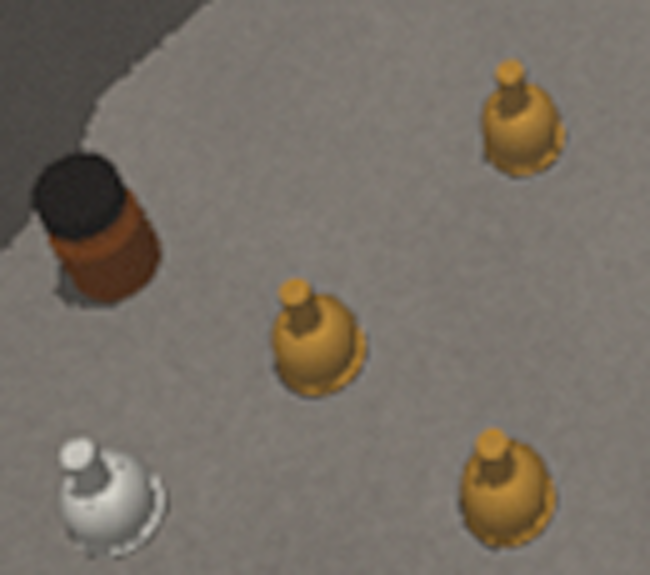

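View pics/tb.png

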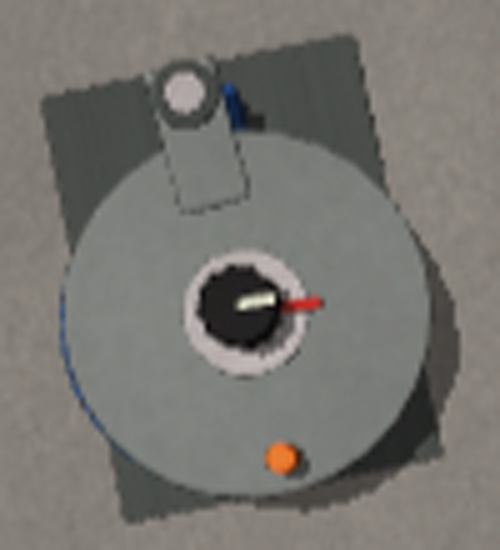

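View pics/sb.png

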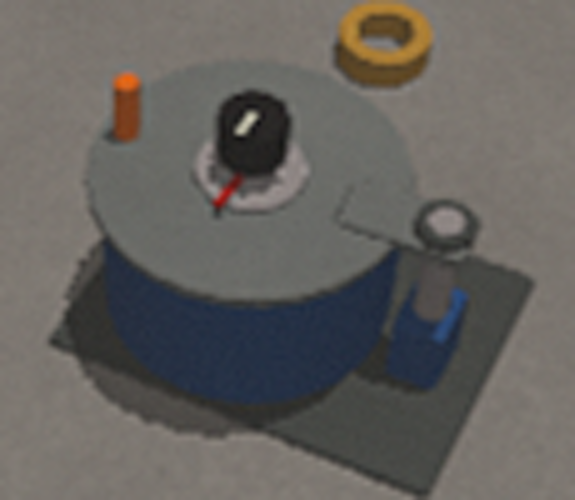

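```bash
python3 - <<'E'
from h import *
t=imaging.capture("top");c=imaging.capture("scene")
f=lambda p,o,k:((p[0]+.5)/k-.5+o[0],(p[1]+.5)/k-.5+o[1])
T={"A":(116,388),"B":(463,366),"C":(447,76),"S":(729,397)}
S={"A":(510,71),"B":(296,292),"C":(493,442),"S":(78,453)}
for k in T:
    a,b=f(T[k],(330,160),6),f(S[k],(120,240),5)
    X,e=tri(t,a,c,b);print(k,X.round(4),round(e,4),plane(t,*a,.066).round(4),plane(c,*b,.066).round(4))
T={"peg":((282,458),.151),"knob":((240,305),.155),"post":((185,92),.12)}
S={"peg":(127,80),"knob":(255,112),"post":(446,222)}
P={}
for k in T:
    a,b=f(T[k][0],(190,140),5),f(S[k],(255,155),5)
    X,e=tri(t,a,c,b);print(k,X.round(4),round(e,4),plane(t,*a,T[k][1]).round(4),plane(c,*b,T[k][1]).round(4));P[k]=X[:2]
for k in("peg","knob"):
    d=P[k]-P["post"];print(np.hypot(*d),np.degrees(np.arctan2(d[1],d[0])))
# base plate corners at z~0.002
q=[(42,100),(355,38),(128,520),(440,452)]
for p in q: print("plate",plane(t,*f(p,(190,140),5),.003).round(4))
print(blobs(t,(105,120,30),(125,255,200)))
E
```

```text
A [ 0.4433 -0.115   0.0675] 0.0035 [ 0.4421 -0.1166  0.066 ] [ 0.4437 -0.1133  0.066 ]
B [ 0.456  -0.2594  0.0652] 0.0029 [ 0.455  -0.2603  0.066 ] [ 0.4575 -0.2585  0.066 ]
C [ 0.5765 -0.2505  0.0686] 0.0033 [ 0.5759 -0.2526  0.066 ] [ 0.5766 -0.2488  0.066 ]
S [ 0.446  -0.3687  0.0677] 0.0031 [ 0.4451 -0.3708  0.066 ] [ 0.4462 -0.3674  0.066 ]
peg [0.4188 0.1327 0.1535] 0.0031 [0.4177 0.1318 0.151 ] [0.4181 0.1358 0.151 ]
knob [0.4876 0.1536 0.1586] 0.0036 [0.4866 0.1527 0.155 ] [0.4866 0.158  0.155 ]
post [0.5904 0.1859 0.1215] 0.0021 [0.5899 0.1854 0.12  ] [0.5905 0.188  0.12  ]
0.17968056169098193 -162.77306569923903
0.1077903447257549 -162.54507994696436
plate [0.6048 0.2759 0.003 ]
plate [0.6426 0.1109 0.003 ]
plate [0.384  0.2225 0.003 ]
plate [0.4239 0.0599 0.003 ]
[([234, 157, 5, 9, 24], [236.4, 160.8])]
```

Measured results:

| Item | Position (m) |
|---|---|
| Finials A, B, C | (.443,-.115), (.456,-.259), (.5765,-.2505) |
| Pivot | (.590,.186) |
| Drum centre | about (.485,.161) |
| Peg | (.4185,.133) |

The lid is about 0.07 rad ajar. I'll move above the peg first.

```bash
python3 - <<'E'
from h import *
print(totool([.4185,.133,.215]).round(1))
E
python3 -m pendant '[40,-439,0,-607,0, 40,-439,0,-607,0, 40,-439,0,-607,0, 40,-439,0,-607,0, 40,-439,0,-607,0, 40,-439,0,-607,0, 40,-439,0,-607,0, 40,-439,0,-607,0, 40,-439,0,-607,0, 40,-439,0,-607,0, 40,-439,0,-607,0, 40,-439,0,-607,0, 40,-439,0,-607,0, 40,-439,0,-607,0, 40,-439,0,-607,0, 40,-439,0,-607,0, 40,-439,0,-607,0, 40,-439,0,-607,0, 40,-439,0,-607,0, 40,-439,0,-607,0]' 10
python3 - <<'E'
from h import *
print(totool([.4185,.133,.120]).round(1))
for n in("scene","top"):
    c=imaging.capture(n);cv2.imwrite(f"pics/{n}1.png",c["color"])
E
```

```text
[-438.8   -1.  -607.3]
t: 2.3
tcp_pos: [0.4188, 0.1316, 0.214]
tool_rot: [0.122, -0.697, 0.697, -0.122]
contact_force: [0.4, 0.6, -0.1]
gripper_width: 0.4
[-0.2 94.  -1.4]
```

View pics/scene1.png

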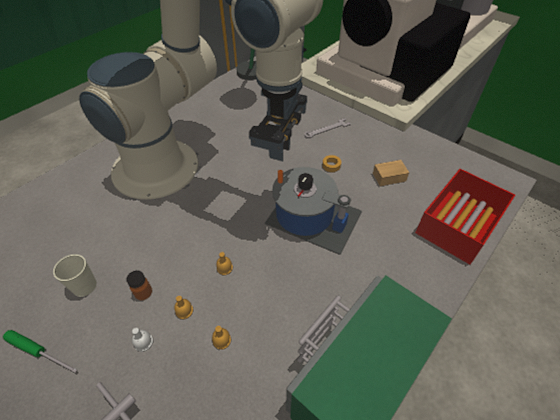

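View pics/top1.png

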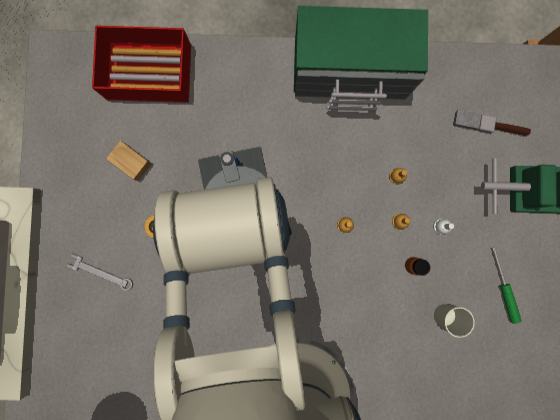

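The gripper hangs over the peg near scene pixel (278,150), with its long body axis along the jaw direction. With the arm out of the way there are still only three brass finials. Next: descend and pinch the peg.

```bash
python3 -m pendant '[40,0,30,-1,0, 40,0,60,-1,0, 40,0,80,-1,0, 40,0,94,-1,0, 40,0,94,-1,0, 40,0,94,-1,0, 0,0,94,-1,0, 0,0,94,-1,0, 0,0,94,-1,0, 0,0,94,-1,0, 0,0,94,-1,0, 0,0,94,-1,0, 0,0,94,-1,0]' 15
python3 - <<'E'
from h import *
s=arm.observe();P=np.array([.590,.186]);g=s["tcp_pos"][:2]
d=g-P;r=np.hypot(*d);a0=np.arctan2(d[1],d[0]);print(r,np.degrees(a0)%360)
R=Ro.from_quat(s["tool_rot"])
for th in np.linspace(.1,1.80,18):
    a=a0+th;X=np.r_[P+.18*np.array([np.cos(a),np.sin(a)]),s["tcp_pos"][2]]
    print(round(th,2),(R.inv().apply(X-s["tcp_pos"])*1000).round(0),round(np.hypot(*X[:2]),3))
E
```

```text
t: 3.7
tcp_pos: [0.4188, 0.1337, 0.1203]
tool_rot: [0.122, -0.696, 0.696, -0.123]
contact_force: [-1.6, -0.6, 7.8]
gripper_width: 0.15
0.17899886141630184 196.99299272474389
0.1 [ 1.  0. 18.] 0.44
0.2 [-1.  0. 36.] 0.443
0.3 [-4.  0. 53.] 0.449
0.4 [-10.   0.  71.] 0.457
0.5 [-17.   0.  87.] 0.468
0.6 [-25.   0. 103.] 0.48
0.7 [-35.   0. 118.] 0.493
0.8 [-47.   0. 132.] 0.508
0.9 [-60.   0. 144.] 0.525
1.0 [-74.   0. 155.] 0.541
1.1 [-89.   0. 165.] 0.559
1.2 [-105.    0.  173.] 0.577
1.3 [-122.    0.  180.] 0.595
1.4 [-139.    0.  185.] 0.613
1.5 [-157.    0.  188.] 0.63
1.6 [-175.    0.  189.] 0.648
1.7 [-193.    0.  189.] 0.665
1.8 [-211.    0.  186.] 0.681
```

```bash
python3 -m pendant '[0,1,0,18,0, 0,-1,0,36,0, 0,-4,0,53,0, 0,-10,0,71,0, 0,-17,0,87,0, 0,-25,0,103,0, 0,-35,0,118,0, 0,-47,0,132,0, 0,-60,0,144,0, 0,-74,0,155,0, 0,-89,0,165,0, 0,-105,0,173,0, 0,-122,0,180,0, 0,-139,0,185,0, 0,-157,0,188,0, 0,-175,0,189,0, 0,-193,0,189,0, 0,-205,0,187,0, 0,-205,0,187,0]'
python3 - <<'E'
from h import *
s=arm.observe();P=np.array([.590,.186]);d=s["tcp_pos"][:2]-P
print(np.hypot(*d),np.degrees(np.arctan2(d[1],d[0]))%360, np.radians(np.degrees(np.arctan2(d[1],d[0]))%360-193.3))
E
```

```text
t: 5.6
tcp_pos: [0.6752, 0.0304, 0.1199]
tool_rot: [-0.123, 0.697, -0.695, 0.122]
contact_force: [-8.5, 14.9, 12.2]
gripper_width: 0.148
0.17734535941859242 298.6974658549662 1.8395328024274602
```

The lid is at about 1.83 rad. I'll release, lift and move toward finial C, then check.

```bash
python3 -m pendant '[45,-205,0,187,0]' >/dev/null; python3 -m pendant '[45,0,0,0,0, 45,0,0,0,0, 45,0,0,0,0, 45,0,-30,0,0, 45,0,-70,0,0, 45,0,-90,0,0, 45,0,-90,0,0]'
python3 - <<'E'
from h import *
print(totool([.5765,-.2505,.17]).round(1))
E
```

```text
t: 6.4
tcp_pos: [0.7222, 0.0088, 0.2141]
tool_rot: [0.12, -0.696, 0.697, -0.124]
contact_force: [0.8, 0.6, -0.2]
gripper_width: 0.448
[225.6  43.4 193.9]
```

That first call was my mistake: a row's shift counts from the pose at the call, so it dragged the tool about 50 mm while the fingers were opening. I'll check the lid and the scene before going on.

```bash
python3 -m pendant '[45,40,0,40,0, 45,80,0,80,0, 45,120,0,120,0, 45,160,0,150,0, 45,200,0,180,0, 45,226,0,194,0, 45,226,0,194,0, 45,226,0,194,0]'
python3 - <<'E'
from h import *
for n in("scene","top"):
    c=imaging.capture(n);cv2.imwrite(f"pics/{n}2.png",c["color"])
    for b in blobs(c,(5,170,110),(13,255,255),8):print(n,"orange",b)
    for b in blobs(c,(12,120,60),(28,255,255)):print(n,"brass",b)
E
```

```text
t: 7.2
tcp_pos: [0.5736, -0.2511, 0.2095]
tool_rot: [-0.122, 0.697, -0.696, 0.121]
contact_force: [0.6, 0.3, 0.5]
gripper_width: 0.454
scene orange ([478, 213, 14, 20, 20], [484.4, 222.5])
scene orange ([336, 247, 6, 14, 60], [338.4, 253.6])
scene brass ([229, 0, 8, 67, 145], [232.5, 31.3])
scene brass ([225, 29, 5, 34, 68], [226.1, 47.7])
scene brass ([323, 155, 18, 17, 227], [331.3, 163.0])
scene brass ([375, 160, 33, 19, 371], [391.5, 168.7])
scene brass ([437, 191, 24, 29, 194], [448.6, 204.8])
scene brass ([453, 199, 24, 30, 205], [464.6, 213.3])
scene brass ([469, 207, 24, 31, 221], [481.0, 222.1])
scene brass ([337, 248, 5, 4, 16], [339.0, 249.5])
scene brass ([217, 261, 16, 14, 122], [225.5, 267.9])
scene brass ([184, 265, 15, 6, 46], [190.2, 268.1])
scene brass ([196, 281, 8, 14, 24], [199.5, 287.7])
scene brass ([130, 282, 21, 18, 136], [141.1, 290.4])
scene brass ([196, 296, 9, 6, 24], [200.8, 297.8])
scene brass ([212, 326, 19, 23, 323], [220.7, 337.8])
top orange ([117, 47, 33, 2, 33], [133.0, 47.9])
top orange ([151, 48, 30, 3, 30], [165.5, 49.0])
top orange ([111, 65, 
[... 173 characters left out ...]
op orange ([137, 84, 24, 1, 24], [148.5, 84.0])
top orange ([171, 85, 9, 4, 11], [175.7, 85.5])
top orange ([112, 87, 17, 1, 17], [120.0, 87.0])
top orange ([146, 88, 17, 1, 17], [154.0, 88.0])
top orange ([291, 116, 6, 6, 25], [293.3, 118.9])
top brass ([527, 27, 33, 18, 256], [548.2, 38.4])
top brass ([113, 48, 68, 8, 402], [146.6, 51.8])
top brass ([112, 66, 68, 8, 435], [146.0, 69.3])
top brass ([111, 83, 68, 6, 233], [144.9, 85.8])
top brass ([107, 142, 44, 38, 862], [128.5, 160.6])
top brass ([389, 168, 15, 16, 164], [395.8, 176.1])
top brass ([145, 215, 24, 23, 310], [156.2, 226.3])
top brass ([392, 214, 11, 15, 119], [397.1, 220.8])
top brass ([337, 218, 17, 15, 194], [344.9, 224.5])
```

View pics/scene2.png

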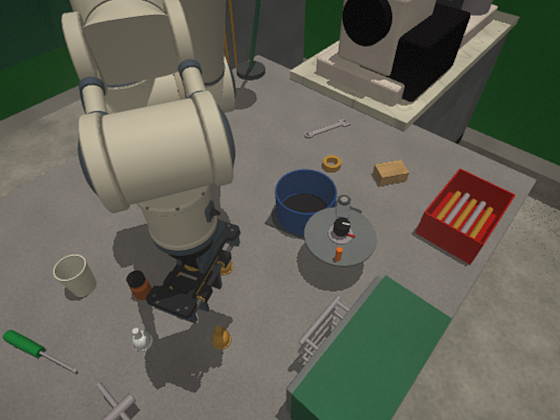

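View pics/top2.png

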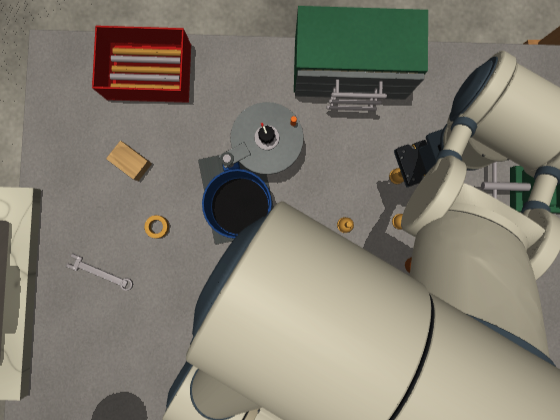

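Lid is well clear: the peg is at top (293,119), the drum mouth is open at (238,203), and nothing on the bench was disturbed. I'll refine the drum centre and compute the C descent.

```bash
python3 - <<'E'
from h import *
t=imaging.capture("top")
X=plane(t,293.5,119,.151);P=np.array([.590,.186]);d=X[:2]-P;print(X,np.hypot(*d),np.radians(np.degrees(np.arctan2(d[1],d[0]))%360-193.3))
m=cv2.inRange(cv2.cvtColor(t["color"],cv2.COLOR_BGR2HSV),(105,130,60),(125,255,255))
m[:, :195]=0;m[:,285:]=0;m[:140]=0;m[260:]=0
pts=cv2.findNonZero(m);hull=cv2.convexHull(pts);e=cv2.fitEllipse(hull);print(e,plane(t,*e[0],.1).round(4))
crop(t,"pics/tb2.png",190,100,310,250,4)
print(totool([.577,-.2507,.040]).round(1))
E
```

```text
[0.67929159 0.03018545 0.151     ] 0.17958608697101908 1.8590450334929751
((236.132568359375, 201.49090576171875), (67.85281372070312, 73.9072036743164), 175.7257843017578) [0.4887 0.1615 0.1   ]
[ -1.3 169.7   1.7]
```

View pics/tb2.png

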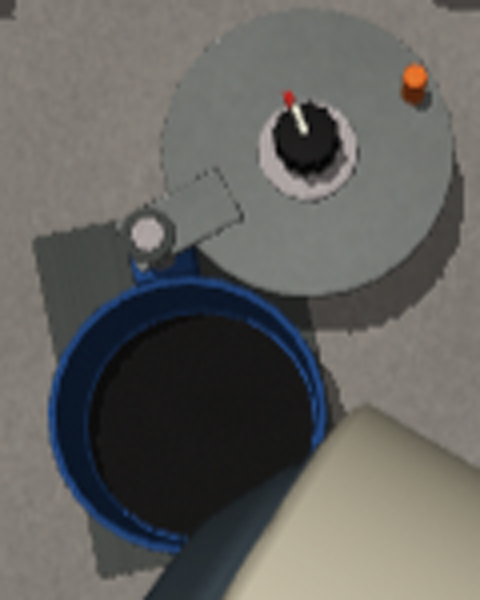

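```bash
python3 -m pendant '[45,-1,45,2,0, 45,-1,90,2,0, 45,-1,125,2,0, 45,-1,150,2,0, 45,-1,162,2,0, 45,-1,170,2,0, 45,-1,170,2,0, 0,-1,170,2,0, 0,-1,170,2,0, 0,-1,170,2,0, 0,-1,170,2,0, 0,-1,170,2,0, 0,-1,170,2,0]' 25
python3 -m pendant '[0,0,-5,0,0, 0,0,-15,0,0, 0,0,-30,0,0, 0,0,-55,0,0, 0,0,-85,0,0, 0,0,-115,0,0, 0,0,-145,0,0, 0,0,-145,0,0]'
python3 - <<'E'
from h import *
c=imaging.capture("scene");crop(c,"pics/s3.png",100,200,320,365,3)
for b in blobs(c,(12,120,60),(28,255,255)):print("brass",b)
E
```

```text
t: 8.65
tcp_pos: [0.5766, -0.2524, 0.0402]
tool_rot: [0.122, -0.696, 0.697, -0.122]
contact_force: [0.1, 1.0, 3.3]
gripper_width: 0.143
t: 9.45
tcp_pos: [0.5784, -0.2534, 0.1905]
tool_rot: [0.12, -0.695, 0.698, -0.124]
contact_force: [0.7, -0.6, -1.8]
gripper_width: 0.147
brass ([229, 0, 8, 67, 146], [232.5, 31.4])
brass ([225, 36, 5, 27, 62], [226.2, 49.2])
brass ([323, 155, 18, 17, 229], [331.3, 163.0])
brass ([375, 160, 33, 21, 381], [391.7, 168.8])
brass ([437, 191, 24, 29, 194], [448.6, 204.8])
brass ([453, 199, 24, 30, 204], [464.5, 213.3])
brass ([469, 207, 24, 31, 221], [480.9, 222.1])
brass ([337, 248, 5, 4, 15], [339.1, 249.5])
brass ([221, 257, 7, 8, 36], [224.1, 260.6])
brass ([229, 263, 4, 9, 26], [230.4, 266.8])
brass ([187, 273, 14, 7, 42], [193.2, 276.2])
brass ([215, 275, 9, 6, 17], [219.5, 277.5])
brass ([130, 279, 22, 20, 145], [142.1, 290.0])
brass ([176, 280, 8, 11, 30], [179.5, 285.7])
brass ([203, 283, 7, 12, 20], [206.2, 288.8])
brass ([176, 296, 13, 7, 36], [181.8, 298.6])
brass ([203, 296, 9, 6, 21], [207.2, 298.1])
brass ([202, 301, 21, 21, 250], [213.1, 313.0])
```

View pics/s3.png

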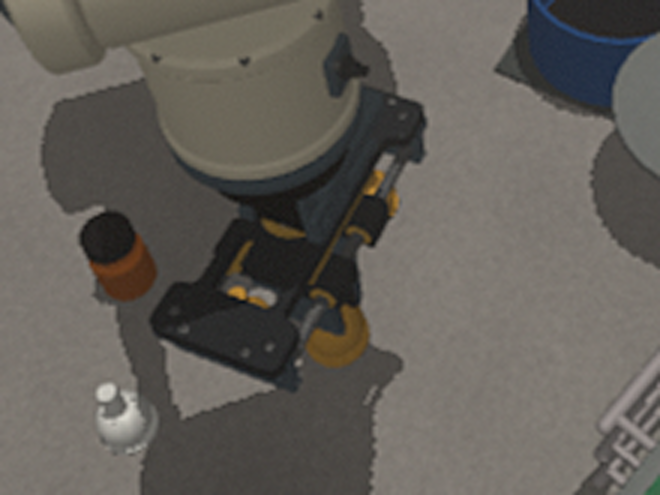

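The finial is held and hangs upright at scene (213,313). I'll carry it over the barrel.

```bash
python3 - <<'E'
from h import *
k=np.array([.94,.341]);j=np.array([.341,-.94]);D=np.array([.485,.160])
for n,p in(("p1",D-.04*k),("p2",D+.02*k+.035*j),("p3",D+.02*k-.035*j)):print(n,p.round(4),totool([*p,.19]).round(1))
E
```

```text
p1 [0.4474 0.1464] [ -13.8   -3.4 -419.7]
p2 [0.5157 0.1339] [ -73.8   -3.1 -384.7]
p3 [0.4919 0.1997] [ -73.8   -3.4 -454.7]
```

```bash
python3 -m pendant '[0,0,0,-10,0, 0,-1,0,-30,0, 0,-2,0,-60,0, 0,-4,0,-95,0, 0,-5,0,-130,0, 0,-6,0,-165,0, 0,-8,0,-200,0, 0,-9,0,-235,0, 0,-10,0,-270,0, 0,-11,0,-305,0, 0,-12,0,-340,0, 0,-13,0,-370,0, 0,-14,0,-395,0, 0,-14,0,-410,0, 0,-14,0,-418,0, 0,-14,0,-420,0, 0,-14,0,-420,0, 0,-14,0,-420,0]'
python3 - <<'E'
from h import *
print(totool([.4474,.1464,.049]).round(1))
for n in("scene","top"):
    c=imaging.capture(n);cv2.imwrite(f"pics/{n}4.png",c["color"])
E
```

```text
t: 11.3
tcp_pos: [0.4466, 0.1467, 0.1848]
tool_rot: [0.122, -0.696, 0.697, -0.122]
contact_force: [-0.2, -0.1, -1.7]
gripper_width: 0.142
[ -0.7 135.8   0.6]
```

View pics/scene4.png

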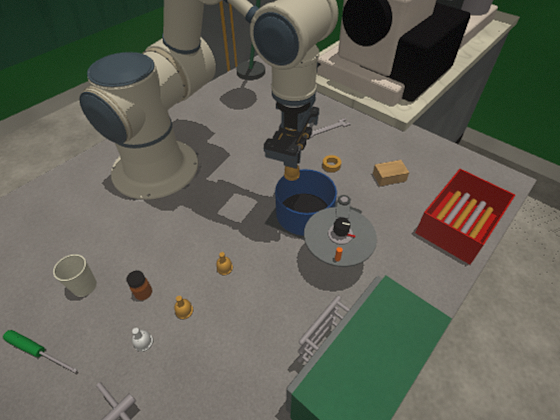

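The finial is over the barrel's robot-side half, at scene (292,172). Lower it slowly to the floor.

```bash
python3 -m pendant '[0,0,15,0,0, 0,0,40,0,0, 0,0,65,0,0, 0,0,90,0,0, 0,0,108,0,0, 0,0,120,0,0, 0,0,127,0,0, 0,0,131,0,0, 0,0,134,0,0, 0,0,135,0,0, 0,0,135,0,0, 0,0,135,0,0]'
```

```text
t: 12.6
tcp_pos: [0.4467, 0.1473, 0.0503]
tool_rot: [-0.122, 0.696, -0.696, 0.123]
contact_force: [-0.2, -0.1, -0.5]
gripper_width: 0.148
```

```bash
python3 -m pendant '[0,0,1,0,0, 0,0,2,0,0, 0,0,2,0,0]'; python3 -m pendant '[27,0,0,0,0, 27,0,0,0,0, 27,0,0,0,0, 27,0,0,0,0, 27,0,-10,0,0, 27,0,-30,0,0, 27,0,-60,0,0, 27,0,-95,0,0, 27,0,-130,0,0, 27,0,-145,0,0, 27,0,-145,0,0]'
python3 - <<'E'
from h import *
for n in("scene","top"):
    c=imaging.capture(n);cv2.imwrite(f"pics/{n}5.png",c["color"])
    for b in blobs(c,(12,120,60),(28,255,255),60):print(n,"brass",b)
print("B",totool([.456,-.2594,.19]).round(1),"A",totool([.443,-.115,.19]).round(1))
E
```

```text
t: 12.9
tcp_pos: [0.4466, 0.1475, 0.0481]
tool_rot: [-0.122, 0.697, -0.696, 0.123]
contact_force: [-1.3, 1.6, 5.0]
gripper_width: 0.147
t: 14.0
tcp_pos: [0.4476, 0.1475, 0.1956]
tool_rot: [-0.121, 0.696, -0.696, 0.124]
contact_force: [0.2, 0.9, -0.3]
gripper_width: 0.274
scene brass ([219, 0, 11, 71, 204], [224.1, 33.5])
scene brass ([229, 0, 8, 67, 146], [232.6, 31.6])
scene brass ([323, 155, 18, 17, 230], [331.4, 163.1])
scene brass ([375, 160, 33, 21, 377], [391.6, 168.8])
scene brass ([437, 191, 24, 29, 195], [448.7, 204.8])
scene brass ([284, 192, 15, 19, 159], [291.6, 202.1])
scene brass ([453, 199, 24, 30, 205], [464.6, 213.3])
scene brass ([469, 207, 24, 31, 220], [480.9, 222.1])
scene brass ([217, 252, 16, 23, 254], [223.7, 264.4])
scene brass ([131, 281, 21, 16, 78], [141.9, 289.1])
scene brass ([175, 296, 18, 23, 306], [182.8, 307.8])
top brass ([527, 27, 33, 18, 257], [548.3, 38.4])
top brass ([113, 48, 68, 8, 400], [146.6, 51.8])
top brass ([112, 65, 68, 9, 437], [145.9, 69.3])
top brass ([111, 83, 68, 6, 232], [144.8, 85.8])
top brass ([107, 142, 44, 38, 847], [128.2, 160.4])
top brass ([392, 214, 18, 15, 216], [400.5, 220.9])
top brass ([337, 218, 17, 14, 193], [345.0, 224.5])
top brass ([145, 220, 9, 18, 73], [148.0, 229.4])
B [129.5   3.  385.6] A [ 92.5   3.1 245.4]
```

View pics/scene5.png

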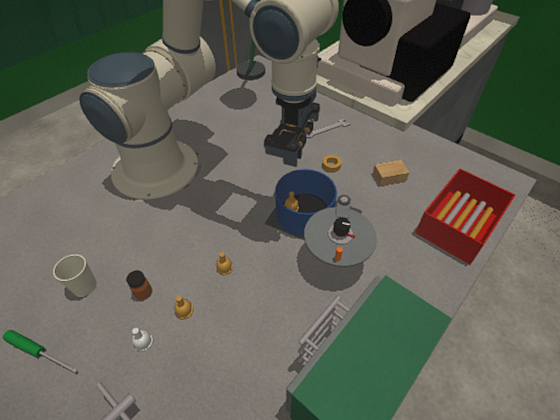

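View pics/top5.png

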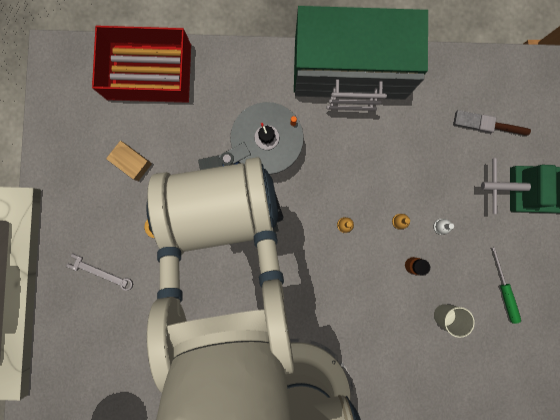

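C stands in the barrel at scene (292,202); A and B are unchanged. Next is B.

```bash
python3 -m pendant '[45,10,0,20,0, 45,20,0,50,0, 45,35,0,95,0, 45,50,0,140,0, 45,65,0,185,0, 45,80,0,230,0, 45,92,0,275,0, 45,106,0,315,0, 45,120,0,350,0, 45,126,0,375,0, 45,129,0,386,0, 45,129,0,386,0, 45,129,0,386,0, 45,129,0,386,0]'
python3 - <<'E'
from h import *
print("B",totool([.456,-.2594,.04]).round(1))
E
```

```text
t: 15.5
tcp_pos: [0.4565, -0.2581, 0.1927]
tool_rot: [-0.123, 0.697, -0.696, 0.123]
contact_force: [-0.1, 0.7, 0.5]
gripper_width: 0.452
B [  0.9 152.7   1.1]
```

```bash
python3 -m pendant '[45,1,35,1,0, 45,1,75,1,0, 45,1,110,1,0, 45,1,135,1,0, 45,1,146,1,0, 45,1,153,1,0, 45,1,153,1,0, 0,1,153,1,0, 0,1,153,1,0, 0,1,153,1,0, 0,1,153,1,0, 0,1,153,1,0, 0,1,153,1,0]' 25
python3 -m pendant '[0,0,-5,0,0, 0,0,-15,0,0, 0,0,-30,0,0, 0,0,-55,0,0, 0,0,-85,0,0, 0,0,-115,0,0, 0,0,-135,0,0, 0,0,-145,0,0, 0,0,-145,0,0, 0,0,-145,0,0]'
python3 - <<'E'
from h import *
print("p2",totool([.5157,.1339,.19]).round(1))
c=imaging.capture("scene");crop(c,"pics/s6.png",100,200,320,365,3)
E
```

```text
t: 16.8
tcp_pos: [0.4563, -0.2609, 0.0402]
tool_rot: [0.122, -0.696, 0.697, -0.122]
contact_force: [-0.0, 0.7, 5.5]
gripper_width: 0.146
t: 17.8
tcp_pos: [0.4558, -0.2606, 0.1843]
tool_rot: [-0.123, 0.697, -0.696, 0.122]
contact_force: [0.4, 0.4, -1.6]
gripper_width: 0.149
p2 [-190.8   -5.5 -350.5]
```

View pics/s6.png

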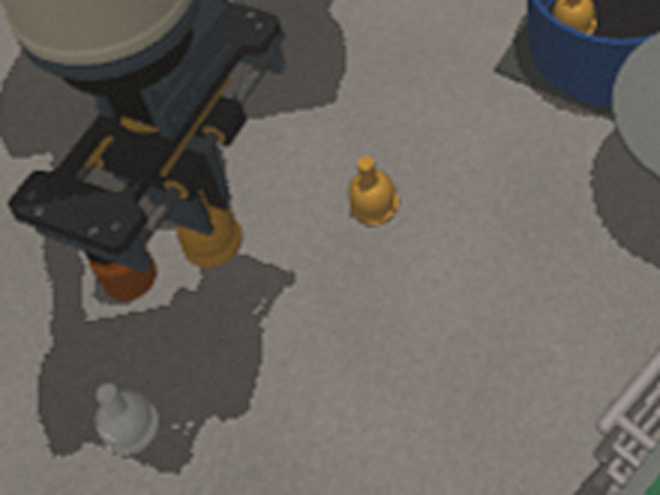

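B is held; A and the silver one haven't moved. Carry B to slot p2.

```bash
python3 -m pendant '[0,-5,0,-10,0, 0,-15,0,-27,0, 0,-30,0,-55,0, 0,-46,0,-85,0, 0,-63,0,-115,0, 0,-80,0,-147,0, 0,-97,0,-178,0, 0,-114,0,-210,0, 0,-131,0,-241,0, 0,-148,0,-272,0, 0,-163,0,-300,0, 0,-175,0,-322,0, 0,-184,0,-338,0, 0,-189,0,-347,0, 0,-191,0,-350,0, 0,-191,0,-350,0, 0,-191,0,-350,0]'
python3 - <<'E'
from h import *
print("p2",totool([.5157,.1339,.0485]).round(1))
c=imaging.capture("scene");crop(c,"pics/s7.png",220,120,400,280,3)
E
```

```text
t: 19.55
tcp_pos: [0.5162, 0.1327, 0.1848]
tool_rot: [0.122, -0.696, 0.697, -0.122]
contact_force: [-0.2, -0.2, -1.8]
gripper_width: 0.145
p2 [ -0.  136.3  -1.3]
```

View pics/s7.png

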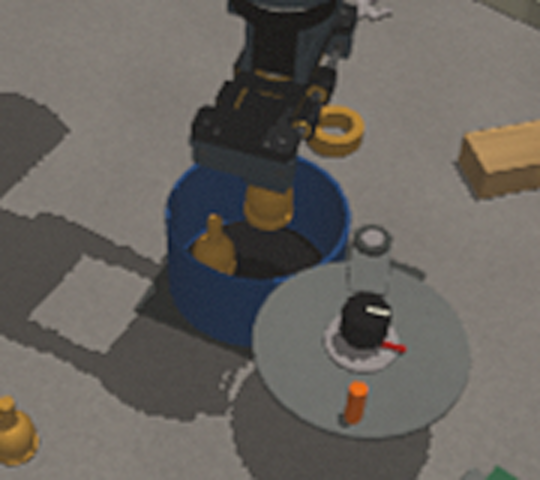

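B hangs over the open mouth, clear of C. Lower it.

```bash
python3 -m pendant '[0,0,15,-1,0, 0,0,40,-1,0, 0,0,65,-1,0, 0,0,90,-1,0, 0,0,108,-1,0, 0,0,120,-1,0, 0,0,127,-1,0, 0,0,131,-1,0, 0,0,134,-1,0, 0,0,136,-1,0, 0,0,136,-1,0, 0,0,136,-1,0]'
```

```text
t: 20.8
tcp_pos: [0.5163, 0.1343, 0.0492]
tool_rot: [0.122, -0.696, 0.696, -0.123]
contact_force: [-0.7, -0.0, -1.4]
gripper_width: 0.143
```

```bash
python3 -m pendant '[0,0,1,0,0, 0,0,1,0,0, 27,0,1,0,0, 27,0,1,0,0, 27,0,1,0,0, 27,0,1,0,0, 27,0,-10,0,0, 27,0,-30,0,0, 27,0,-60,0,0, 27,0,-95,0,0, 27,0,-130,0,0, 27,0,-145,0,0, 27,0,-145,0,0]'
python3 - <<'E'
from h import *
for n in("scene","top"):
    c=imaging.capture(n);cv2.imwrite(f"pics/{n}8.png",c["color"])
    for b in blobs(c,(12,120,60),(28,255,255),60):print(n,"brass",b)
print("A",totool([.443,-.115,.19]).round(1))
E
```

```text
t: 22.1
tcp_pos: [0.5173, 0.1344, 0.1969]
tool_rot: [0.121, -0.696, 0.696, -0.124]
contact_force: [-0.0, -0.4, -0.7]
gripper_width: 0.272
scene brass ([221, 14, 9, 57, 158], [225.0, 41.3])
scene brass ([230, 16, 7, 51, 104], [233.4, 40.1])
scene brass ([323, 155, 18, 17, 213], [331.9, 163.3])
scene brass ([375, 160, 33, 21, 379], [391.7, 168.8])
scene brass ([437, 191, 24, 29, 195], [448.7, 204.8])
scene brass ([284, 192, 15, 19, 164], [291.5, 202.2])
scene brass ([453, 199, 24, 30, 204], [464.6, 213.2])
scene brass ([469, 207, 24, 31, 219], [481.0, 222.0])
scene brass ([217, 252, 16, 23, 254], [223.7, 264.4])
top brass ([527, 27, 33, 18, 257], [548.3, 38.3])
top brass ([113, 48, 68, 8, 403], [146.5, 51.8])
top brass ([112, 65, 68, 9, 435], [145.9, 69.3])
top brass ([111, 83, 68, 6, 233], [144.7, 85.8])
top brass ([107, 142, 44, 38, 857], [128.5, 160.5])
top brass ([245, 194, 13, 8, 61], [251.3, 198.3])
top brass ([237, 213, 16, 16, 195], [244.7, 220.6])
top brass ([145, 215, 24, 23, 309], [156.2, 226.3])
top brass ([337, 218, 17, 15, 195], [344.9, 224.6])
A [153.5   4.1 209.4]
```

View pics/scene8.png

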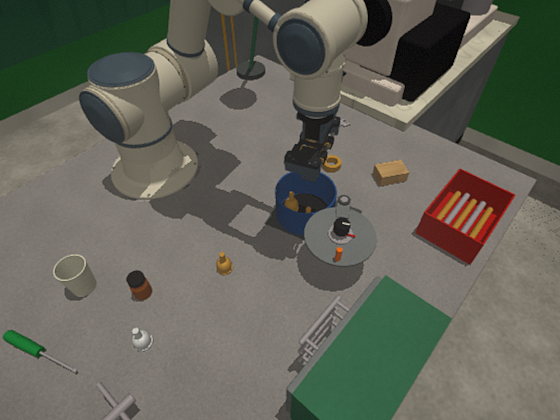

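Two finials are in the barrel, seen from above at (245,221) and (251,198). A is unmoved at (345,225), so it goes next.

```bash
python3 -m pendant '[45,15,0,20,0, 45,40,0,55,0, 45,65,0,90,0, 45,90,0,125,0, 45,115,0,160,0, 45,138,0,190,0, 45,150,0,206,0, 45,153,0,210,0, 45,153,0,210,0, 45,153,0,210,0, 45,153,0,210,0]'
python3 - <<'E'
from h import *
t=imaging.capture("scene");print([b for b in blobs(t,(12,120,60),(28,255,255),60) if 200<b[1][0]<240 and b[1][1]>200])
print("A",totool([.443,-.115,.04]).round(1))
E
```

```text
t: 23.3
tcp_pos: [0.444, -0.1144, 0.1937]
tool_rot: [-0.123, 0.696, -0.696, 0.123]
contact_force: [0.4, 0.1, -0.0]
gripper_width: 0.453
[([217, 252, 16, 23, 255], [223.7, 264.4])]
A [  1.1 153.8   0.2]
```

```bash
python3 -m pendant '[45,1,35,0,0, 45,1,75,0,0, 45,1,110,0,0, 45,1,135,0,0, 45,1,147,0,0, 45,1,154,0,0, 45,1,154,0,0, 0,1,154,0,0, 0,1,154,0,0, 0,1,154,0,0, 0,1,154,0,0, 0,1,154,0,0, 0,1,154,0,0]' 25
python3 -m pendant '[0,0,-5,0,0, 0,0,-15,0,0, 0,0,-30,0,0, 0,0,-55,0,0, 0,0,-85,0,0, 0,0,-115,0,0, 0,0,-135,0,0, 0,0,-145,0,0, 0,0,-145,0,0, 0,0,-145,0,0]'
python3 - <<'E'
from h import *
print("p3",totool([.4919,.1997,.19]).round(1))
E
```

```text
t: 24.65
tcp_pos: [0.443, -0.1157, 0.0401]
tool_rot: [0.122, -0.696, 0.697, -0.122]
contact_force: [-0.6, -0.1, 6.1]
gripper_width: 0.145
t: 25.65
tcp_pos: [0.4425, -0.1155, 0.1844]
tool_rot: [-0.123, 0.697, -0.696, 0.122]
contact_force: [-0.3, 0.3, -0.7]
gripper_width: 0.144
p3 [-153.9   -5.6 -279.5]
```

```bash
python3 -m pendant '[0,-5,0,-9,0, 0,-15,0,-27,0, 0,-30,0,-54,0, 0,-47,0,-85,0, 0,-63,0,-115,0, 0,-80,0,-145,0, 0,-97,0,-176,0, 0,-114,0,-207,0, 0,-130,0,-236,0, 0,-142,0,-258,0, 0,-150,0,-272,0, 0,-154,0,-280,0, 0,-154,0,-280,0, 0,-154,0,-280,0, 0,-154,0,-280,0]'
python3 - <<'E'
from h import *
print("p3",totool([.4919,.1997,.0485]).round(1))
c=imaging.capture("scene");crop(c,"pics/s9.png",220,120,400,280,3)
E
```

```text
t: 27.15
tcp_pos: [0.4921, 0.1991, 0.1849]
tool_rot: [0.122, -0.696, 0.697, -0.122]
contact_force: [-0.7, -0.3, -0.7]
gripper_width: 0.147
p3 [-1.000e-01  1.364e+02 -6.000e-01]
```

View pics/s9.png

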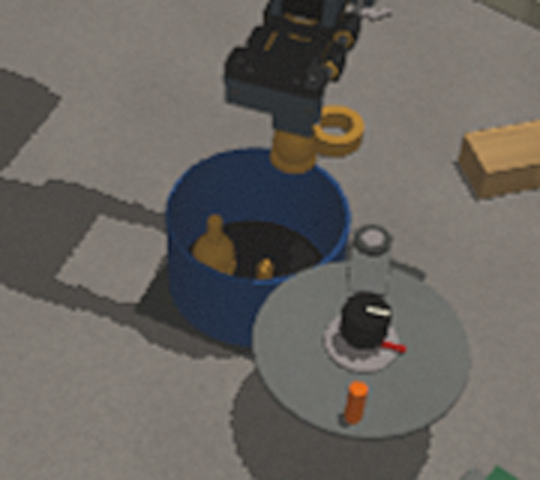

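A is held over the far part of the mouth, and two finials stand below. Lower it.

```bash
python3 -m pendant '[0,0,15,0,0, 0,0,40,0,0, 0,0,65,0,0, 0,0,90,0,0, 0,0,108,0,0, 0,0,120,0,0, 0,0,127,0,0, 0,0,131,0,0, 0,0,134,0,0, 0,0,136,0,0, 0,0,136,0,0, 0,0,136,0,0]'
```

```text
t: 28.4
tcp_pos: [0.4924, 0.2001, 0.0493]
tool_rot: [-0.122, 0.696, -0.696, 0.123]
contact_force: [-0.0, -0.8, -1.2]
gripper_width: 0.148
```

```bash
python3 -m pendant '[0,0,1,0,0, 0,0,1,0,0, 27,0,1,0,0, 27,0,1,0,0, 27,0,1,0,0, 27,0,1,0,0, 27,0,-10,0,0, 27,0,-30,0,0, 27,0,-60,0,0, 27,0,-95,0,0, 27,0,-130,0,0, 27,0,-165,0,0, 27,0,-168,0,0, 27,0,-168,0,0]'
python3 - <<'E'
from h import *
print("peg",totool([.679,.030,.217]).round(1))
for n in("scene","top"):
    c=imaging.capture(n);cv2.imwrite(f"pics/{n}10.png",c["color"])
    if n=="scene": crop(c,"pics/s10.png",220,120,400,280,3)
E
```

```text
t: 29.8
tcp_pos: [0.4926, 0.2002, 0.2183]
tool_rot: [-0.122, 0.697, -0.696, 0.123]
contact_force: [-0.5, -0.3, -0.2]
gripper_width: 0.269
peg [-117.3    1.6  223.5]
```

View pics/s10.png

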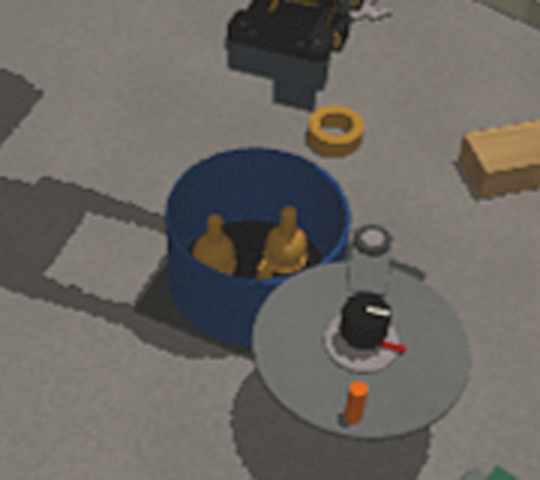

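View pics/top10.png

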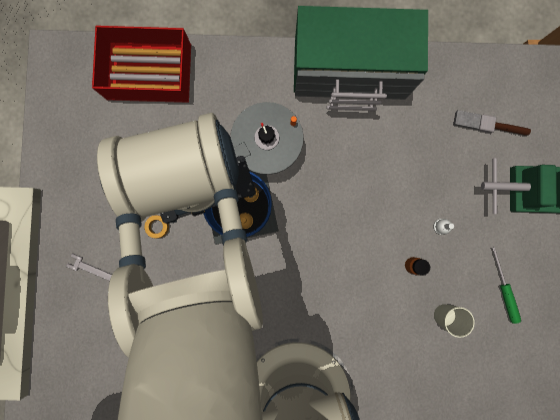

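All three finials stand in the barrel and only the silver one is left on the bench. Now I'll move above the peg.

```bash
python3 -m pendant '[40,-15,0,28,0, 40,-35,0,66,0, 40,-55,0,105,0, 40,-75,0,143,0, 40,-95,0,180,0, 40,-110,0,210,0, 40,-117,0,223,0, 40,-117,0,223,0, 40,-117,0,223,0, 40,-117,0,223,0]'
python3 - <<'E'
from h import *
c=imaging.capture("top");t=imaging.capture("scene")
crop(c,"pics/t11.png",190,100,310,250,4);crop(t,"pics/s11.png",220,120,400,280,3)
print("peg",totool([.679,.030,.120]).round(1))
E
```

```text
t: 30.9
tcp_pos: [0.6772, 0.0314, 0.2166]
tool_rot: [-0.123, 0.697, -0.696, 0.122]
contact_force: [-0.6, 0.2, -0.6]
gripper_width: 0.397
peg [-1.  97.   1.7]
```

View pics/t11.png

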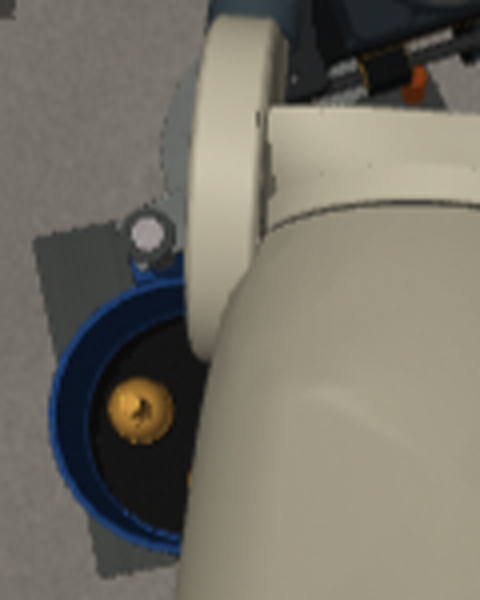

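View pics/s11.png

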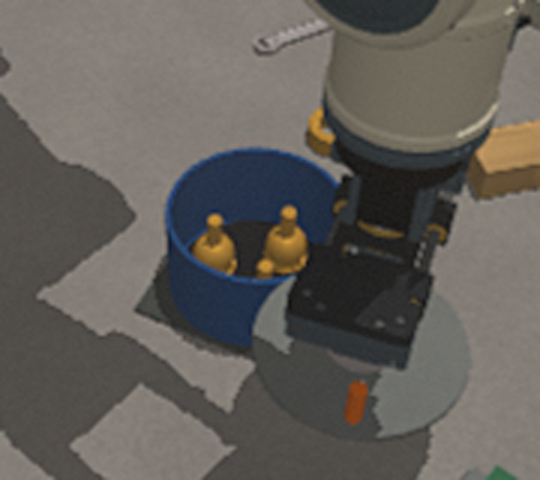

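The three finials stand upright in the drum, and the peg is visible below the gripper. Descend and pinch it.

```bash
python3 -m pendant '[40,-1,30,2,0, 40,-1,60,2,0, 40,-1,80,2,0, 40,-1,92,2,0, 40,-1,97,2,0, 40,-1,97,2,0, 0,-1,97,2,0, 0,-1,97,2,0, 0,-1,97,2,0, 0,-1,97,2,0, 0,-1,97,2,0, 0,-1,97,2,0]' 15
python3 - <<'E'
from h import *
s=arm.observe();P=np.array([.5905,.187]);d=s["tcp_pos"][:2]-P
a0=np.arctan2(d[1],d[0]);print(np.hypot(*d),np.radians(np.degrees(a0)%360-193.3))
R=Ro.from_quat(s["tool_rot"])
for th in np.arange(.1,1.91,.1):
    a=a0-th;X=np.r_[P+.18*np.array([np.cos(a),np.sin(a)]),s["tcp_pos"][2]]
    print(round(th,2),(R.inv().apply(X-s["tcp_pos"])*1000).round(0))
E
```

```text
t: 32.2
tcp_pos: [0.6786, 0.0311, 0.1207]
tool_rot: [-0.123, 0.698, -0.695, 0.122]
contact_force: [-10.0, 16.5, 11.7]
gripper_width: 0.147
0.17902410495512988 1.8531261857132204
0.1 [18. -0.  3.]
0.2 [36.  0.  3.]
0.3 [54.  0.  2.]
0.4 [71.  0. -1.]
0.5 [89.  0. -7.]
0.6 [105.   0. -13.]
0.7 [121.   0. -22.]
0.8 [136.   0. -32.]
0.9 [150.   0. -43.]
1.0 [163.   0. -56.]
1.1 [174.   0. -70.]
1.2 [184.   0. -84.]
1.3 [ 193.    0. -100.]
1.4 [ 199.    1. -117.]
1.5 [ 205.    1. -134.]
1.6 [ 208.    1. -152.]
1.7 [ 209.    1. -170.]
1.8 [ 209.    1. -188.]
1.9 [ 207.    1. -206.]
```

```bash
python3 -m pendant '[0,18,0,1,0, 0,36,0,1,0, 0,54,0,0,0, 0,71,0,-3,0, 0,88,0,-8,0, 0,104,0,-14,0, 0,120,0,-23,0, 0,135,0,-33,0, 0,149,0,-44,0, 0,162,0,-57,0, 0,173,0,-71,0, 0,182,0,-85,0, 0,191,0,-100,0, 0,197,0,-117,0, 0,203,0,-134,0, 0,206,0,-152,0, 0,207,0,-170,0, 0,207,0,-188,0, 0,207,0,-188,0]'
python3 - <<'E'
from h import *
s=arm.observe();P=np.array([.5905,.187]);d=s["tcp_pos"][:2]-P
a0=np.arctan2(d[1],d[0]);print(np.hypot(*d),np.radians(np.degrees(a0)%360-193.3))
E
```

```text
t: 34.1
tcp_pos: [0.42, 0.1362, 0.1202]
tool_rot: [-0.123, 0.696, -0.696, 0.123]
contact_force: [-5.3, -1.4, 6.9]
gripper_width: 0.148
0.17787705754573938 0.0577572380311468
```

```bash
python3 -m pendant '[0,0,0,-4,0, 0,0,0,-8,0, 0,0,0,-10,0, 0,0,0,-10,0]'; python3 -m pendant '[0,0,0,-2,0, 0,0,0,-4,0, 0,0,0,-4,0]'
```

```text
t: 34.5
tcp_pos: [0.418, 0.1441, 0.1202]
tool_rot: [0.122, -0.696, 0.696, -0.122]
contact_force: [-1.9, -0.5, 6.5]
gripper_width: 0.149
t: 34.8
tcp_pos: [0.4171, 0.1467, 0.1201]
tool_rot: [0.122, -0.696, 0.697, -0.123]
contact_force: [2.5, -17.5, 4.4]
gripper_width: 0.144
```

17.5 N of resistance at lid angle about 0 means the lid is against its stop. Release the peg, lift and check.

```bash
python3 -m pendant '[40,0,0,0,0, 40,0,0,0,0, 40,0,0,0,0, 40,0,0,0,0, 40,0,-30,0,0, 40,0,-70,0,0, 70,0,-95,0,0, 70,0,-95,0,0, 70,0,-95,0,0]'
python3 - <<'E'
from h import *
print("knob",totool([.4853,.1615,.215]).round(1),arm.observe()["joint_pos"].round(3))
for n in("scene","top"):
    c=imaging.capture(n);cv2.imwrite(f"pics/{n}12.png",c["color"])
    if n=="scene": crop(c,"pics/s12.png",240,140,390,260,5)
E
```

```text
t: 35.7
tcp_pos: [0.4165, 0.1482, 0.215]
tool_rot: [-0.122, 0.696, -0.696, 0.123]
contact_force: [0.2, -0.1, -0.7]
gripper_width: 0.632
knob [-69.3   0.1  10.9] [0.206 0.235 1.772 0.    1.134 1.429]
```

View pics/s12.png

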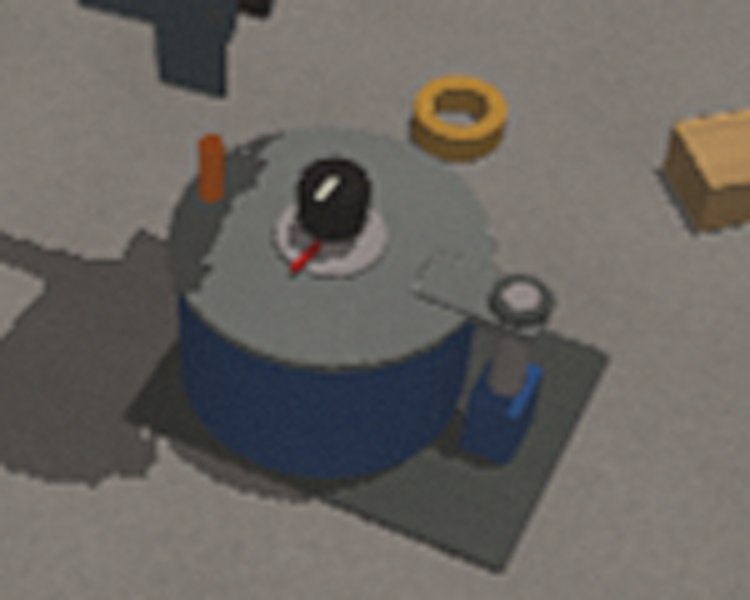

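The lid is centred on the drum, and the red pointer shows at crop (305,258). I'll move over the knob and pre-rotate counter-clockwise about 3 rad, so there is wrist range for one long clockwise turn.

```bash
python3 -m pendant '[70,-20,0,3,-0.15, 70,-40,0,6,-0.3, 70,-60,0,9,-0.45, 70,-69,0,11,-0.6, 70,-69,0,11,-0.75, 70,-69,0,11,-0.9, 70,-69,0,11,-1.05, 70,-69,0,11,-1.2, 70,-69,0,11,-1.35, 70,-69,0,11,-1.5, 70,-69,0,11,-1.65, 70,-69,0,11,-1.8, 70,-69,0,11,-1.95, 70,-69,0,11,-2.1, 70,-69,0,11,-2.25, 70,-69,0,11,-2.4, 70,-69,0,11,-2.55, 70,-69,0,11,-2.7, 70,-69,0,11,-2.85, 70,-69,0,11,-3.0]'
python3 -m pendant '[70,0,0,0,0, 70,0,0,0,0]'
python3 - <<'E'
from h import *
s=arm.observe();print("knob",totool([.4853,.1615,.13]).round(1),s["joint_pos"].round(3),Ro.from_quat(s["tool_rot"]).as_matrix().round(3))
E
```

```text
t: 37.8
tcp_pos: [0.4844, 0.1611, 0.2136]
tool_rot: [0.703, 0.074, -0.076, -0.703]
contact_force: [-0.4, -0.3, -0.6]
gripper_width: 0.7
t: 38.0
tcp_pos: [0.4846, 0.1612, 0.2141]
tool_rot: [0.704, 0.071, -0.072, -0.703]
contact_force: [0.3, -0.9, 0.4]
gripper_width: 0.7
knob [ 0.8 84.1  0.2] [ 0.204  0.334  1.621  0.     1.187 -1.568] [[ 0.98  -0.001 -0.2  ]
 [ 0.2   -0.     0.98 ]
 [-0.002 -1.     0.   ]]
```

```bash
python3 -m pendant '[70,1,25,0,0, 70,1,50,0,0, 70,1,70,0,0, 70,1,80,0,0, 70,1,84,0,0, 70,1,84,0,0, 0,1,84,0,0, 0,1,84,0,0, 0,1,84,0,0, 0,1,84,0,0, 0,1,84,0,0, 0,1,84,0,0, 0,1,84,0,0, 0,1,84,0,0]' 40
python3 - <<'E'
from h import *
c=imaging.capture("scene");crop(c,"pics/s13.png",240,140,390,260,5);print(arm.observe()["torque"])
E
```

```text
t: 39.4
tcp_pos: [0.4862, 0.1615, 0.1312]
tool_rot: [-0.703, -0.073, 0.073, 0.703]
contact_force: [-1.4, 0.7, 7.3]
gripper_width: 0.386
[ 0.15922042  0.05337733 -0.05641588]
```

View pics/s13.png

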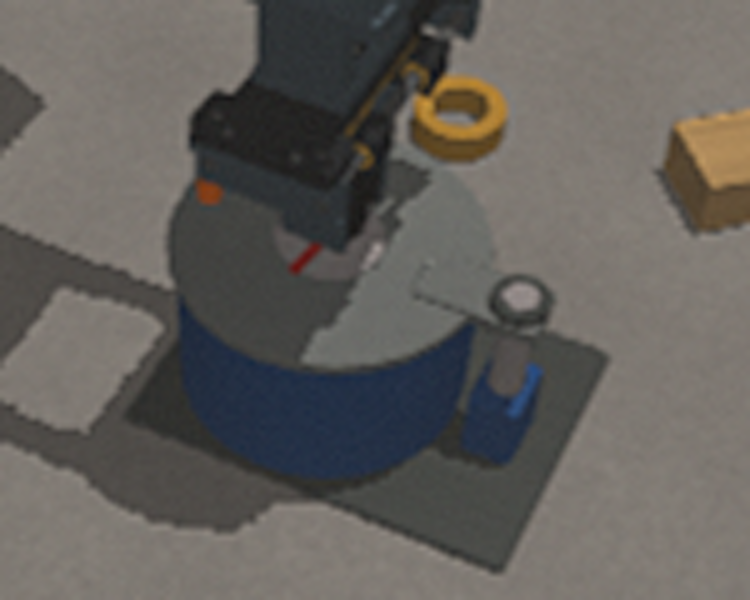

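The knob is gripped (35 mm opening, low side force). Turn clockwise in stages, watching the pointer and the torque.

```bash
python3 -m pendant '[0,0,0,0,0.1, 0,0,0,0,0.2, 0,0,0,0,0.3, 0,0,0,0,0.4, 0,0,0,0,0.5, 0,0,0,0,0.6, 0,0,0,0,0.7, 0,0,0,0,0.8, 0,0,0,0,0.8]'
python3 - <<'E'
from h import *
c=imaging.capture("scene");crop(c,"pics/s14.png",240,140,390,260,5);s=arm.observe();print(s["torque"],s["joint_pos"][5])
E
```

```text
t: 40.35
tcp_pos: [0.4859, 0.1614, 0.1312]
tool_rot: [0.676, -0.208, 0.208, -0.676]
contact_force: [-2.1, -1.6, 7.4]
gripper_width: 0.384
[-0.2184963   0.27391677  0.00896749] -0.7717458928976436
```

View pics/s14.png

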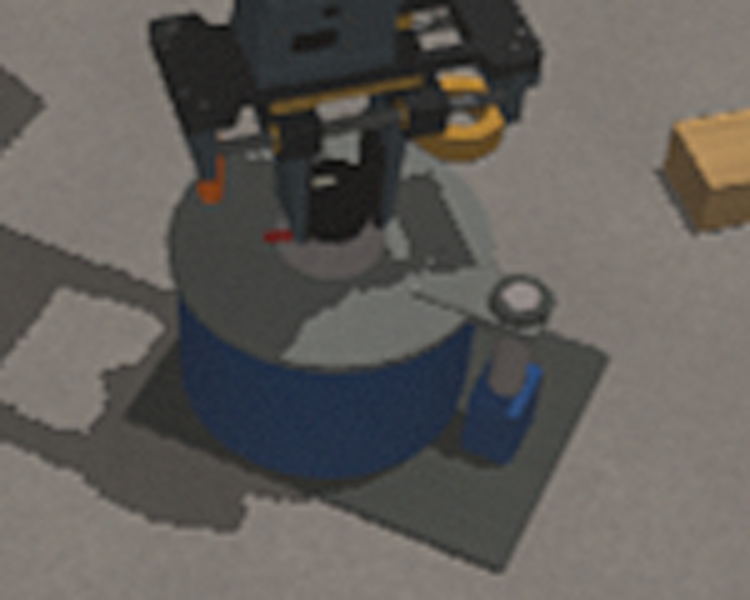

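The pointer turned with the knob, now at crop (278,237). Continue.

```bash
python3 -m pendant '[0,0,0,0,0.1, 0,0,0,0,0.2, 0,0,0,0,0.3, 0,0,0,0,0.4, 0,0,0,0,0.5, 0,0,0,0,0.6, 0,0,0,0,0.7, 0,0,0,0,0.8, 0,0,0,0,0.9, 0,0,0,0,1.0]'
python3 -c "
from h import *
s=arm.observe();print(s['torque'],s['joint_pos'][5])"
python3 -m pendant '[0,0,0,0,0.1, 0,0,0,0,0.2, 0,0,0,0,0.3, 0,0,0,0,0.4, 0,0,0,0,0.5]'
python3 - <<'E'
from h import *
c=imaging.capture("scene");crop(c,"pics/s15.png",240,140,390,260,5);t=imaging.capture("top");crop(t,"pics/t15.png",190,120,310,250,4);s=arm.observe();print(s["torque"],s["joint_pos"][5])
E
```

```text
t: 41.4
tcp_pos: [0.4849, 0.1613, 0.1311]
tool_rot: [-0.494, 0.507, -0.506, 0.493]
contact_force: [-8.5, -1.0, 11.9]
gripper_width: 0.388
[-0.24180659  1.43309145  0.19514953] 0.23115484599880592
t: 41.9
tcp_pos: [0.4844, 0.1614, 0.1311]
tool_rot: [-0.353, 0.613, -0.613, 0.352]
contact_force: [-10.2, 0.1, 15.2]
gripper_width: 0.386
[-0.27324094  1.77882731 -0.01763626] 0.731069768334398
```

View pics/s15.png

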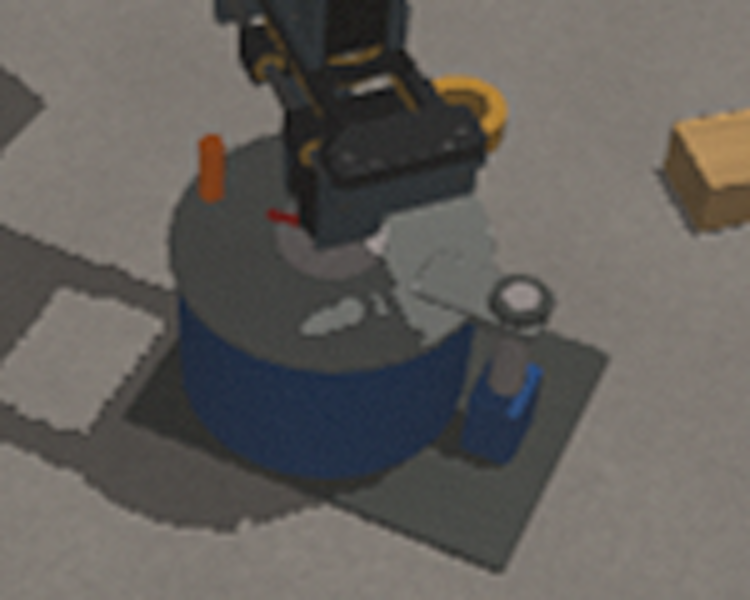

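The pointer has turned less than the 2.3 rad of knob rotation (tip now at crop (268,213)), so the clutch appears to be slipping. I'll work out the angles and turn a bit more to confirm.

```bash
python3 -m pendant '[0,0,0,0,0.1, 0,0,0,0,0.2, 0,0,0,0,0.3, 0,0,0,0,0.4, 0,0,0,0,0.5]'
python3 - <<'E'
from h import *
c=imaging.capture("scene");crop(c,"pics/s16.png",240,140,390,260,5)
s=arm.observe();print(s["torque"],s["joint_pos"][5])
K=np.array([.4853,.1622])
f=lambda p:((p[0]+.5)/5-.5+240,(p[1]+.5)/5-.5+140)
for z in(.115,.122):
  for p in((293,270),(264,238),(268,213)):
    X=plane(c,*f(p),z)[:2]-K;print(z,p,np.hypot(*X).round(4),np.arctan2(X[1],X[0]).round(2))
E
```

```text
t: 42.5
tcp_pos: [0.4842, 0.1614, 0.131]
tool_rot: [-0.191, 0.681, -0.681, 0.189]
contact_force: [-12.7, 0.3, 15.6]
gripper_width: 0.384
[-0.0559855   2.13585773  0.12076514] 1.2382252740085324
0.115 (293, 270) 0.0326 -1.53
0.115 (264, 238) 0.0352 -2.37
0.115 (268, 213) 0.0365 -2.89
0.122 (293, 270) 0.038 -1.43
0.122 (264, 238) 0.0365 -2.18
0.122 (268, 213) 0.0342 -2.71
```

View pics/s16.png

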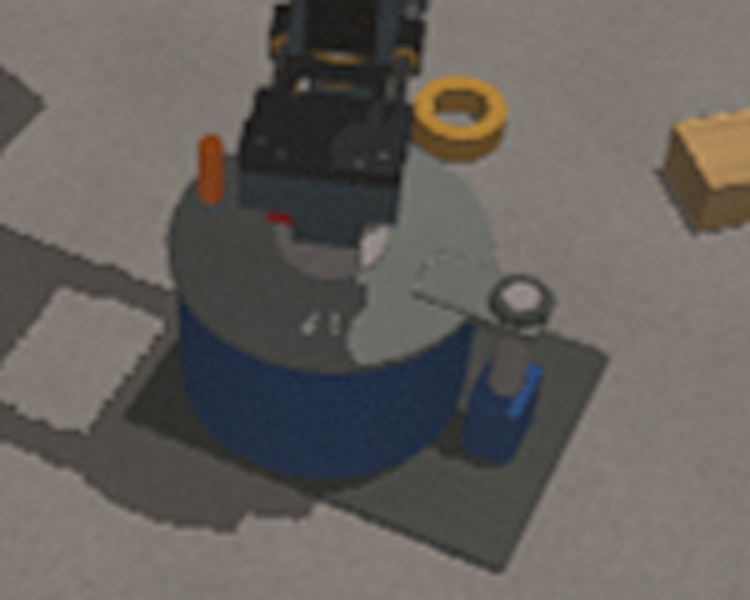

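The pointer stands still at crop (268,214) while the knob turned 0.5 rad more, so the screw is tight. Release, lift and compare the knob's white mark with the pointer.

```bash
python3 -m pendant '[65,0,0,0,0, 65,0,0,0,0, 65,0,0,0,0, 65,0,0,0,0, 65,0,0,0,0, 65,0,-25,0,0, 65,0,-60,0,0, 65,0,-95,0,0, 65,0,-130,0,0, 65,0,-160,0,0, 65,0,-160,0,0, 65,0,-160,0,0]'
python3 - <<'E'
from h import *
s=arm.observe();print(Ro.from_quat(s["tool_rot"]).as_matrix().round(2))
c=imaging.capture("scene");crop(c,"pics/s17.png",240,140,390,260,5)
E
```

```text
t: 43.75
tcp_pos: [0.4861, 0.1615, 0.2911]
tool_rot: [0.191, -0.681, 0.681, -0.192]
contact_force: [-0.8, -1.0, -1.0]
gripper_width: 0.65
[[-0.85  0.    0.52]
 [-0.52  0.   -0.85]
 [-0.   -1.    0.  ]]
```

View pics/s17.png

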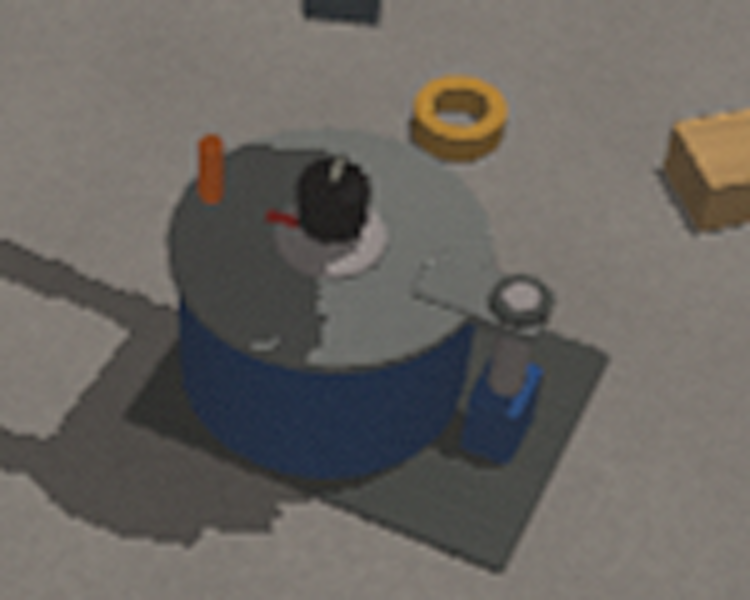

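The white mark now points away from the camera, at (338,168), while the pointer points left: about 1.4 rad of clutch slip. One last clear look at the lid from above.

```bash
python3 -m pendant '[65,20,0,40,0, 65,40,0,80,0, 65,60,0,120,0, 65,80,0,160,0, 65,100,0,200,0, 65,120,0,240,0, 65,130,0,270,0, 65,130,0,300,0, 65,130,0,330,0, 65,130,0,350,0, 65,130,0,350,0, 65,130,0,350,0, 65,130,0,350,0]'
python3 - <<'E'
from h import *
t=imaging.capture("top");cv2.imwrite("pics/top18.png",t["color"])
for b in blobs(t,(5,170,110),(14,255,255),8):
    if 200<b[1][0]<300 and 190<b[1][1]<260:
        X=plane(t,*b[1],.151)[:2];d=X-np.array([.590,.186]);print(b,X,np.arctan2(d[1],d[0])%(2*np.pi)-np.radians(193.3))
E
```

```text
t: 45.1
tcp_pos: [0.5567, -0.2042, 0.2903]
tool_rot: [-0.192, 0.681, -0.68, 0.191]
contact_force: [-0.2, 0.1, -0.6]
gripper_width: 0.647
([239, 230, 6, 5, 26], [241.3, 232.1]) [0.41536387 0.14241106] 0.01247210076056593
```

View pics/top18.png

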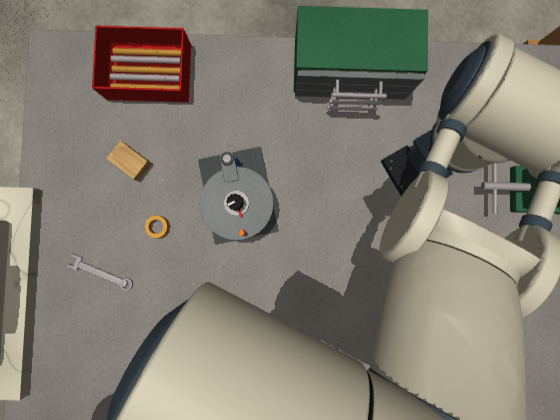

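From above, the lid covers the drum (peg at (241,232), about 0.01 rad from shut), and the pointer and white mark are well apart. Handing in.

```bash
python3 -c "
from rig import job
print(job.sign_off())"
```

```text
the job is handed in; nothing more can be done
None
```

I opened the lid to about 1.86 rad and lowered all three brass finials present, one at a time, onto the barrel floor. Then I swung the lid shut against its stop, turned the knob clockwise 2.8 rad and handed the job in at about 45 s.

**Last checks:**
- **Finials:** all three stood upright in the barrel before the lid closed. I could not see them after that.
- **Lid:** measured about 0.01 rad from shut, after it pushed back with 17.5 N at the stop.
- **Screw and clutch:** the red pointer stopped after about 1.3 rad of turn, then stood still through the last 0.5 rad of knob turn. The knob's white mark ended roughly 1.4 rad past the pointer, so the clutch slipped clearly.
- **Bystanders:** the wood block and collar ring are unmoved in the last picture. The arm hid the silver finial and oil jar there, but they looked untouched just before I closed the lid.

**One slip:** while releasing the peg after opening the lid, I sent a wrong row that moved the tool about 50 mm with the fingers opening. The force during that move was not recorded. The picture afterwards showed the lid still open and nothing disturbed.

**Disagreement:** the two cameras differed by about 3 mm, so I averaged them, and every grasp succeeded.

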